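Offer up the matching vial rest to the heater's hinge and hold it for the pin

ROBOT

A 7-joint arm with a two-finger parallel gripper is mounted at the origin on the work surface. World frame = base frame: x ahead of the robot, y to its left, z up, the work surface at z = 0. Lengths are in m, angles in rad, forces in N, time in s.
With the tool pointing down it reaches from about 0.425 to 0.925 m from the base axis. Payload 6.8 kg.
Tool frame: the origin (TCP) lies midway between the tips of the shut fingers; the grasp point (between the pads) lies 19 mm behind it; y points along the fingers, z is the direction in which the jaws open and shut, and the axes are right-handed (so a half turn about y gives the same grasp; the last joint's range is limited). The gripper opens to 85 mm and grips with 20 to 120 N. Pads are 22 mm wide; open, the fingers measure 114 mm over their backs; the gripper's body (76 mm by 85 mm) begins 54 mm behind the grasp point. The pads swing forward as they close: fully open they stand 13 mm farther back than shut.
Start: joints at [-1.26, 0.477, 0.022, 1.555, -0.011, 1.109, -0.083], TCP at [0.274, 0.617, 0.231] pointing down, gripper open.
Joint ranges: [-2.96, 2.96], [-0.34, 2.1], [-1.41, 1.46], [0.24, 2.44], [-1.37, 4.51], [0.17, 1.92], [-2.96, 2.96]. Speed limits (rad/s): [2.39, 2.39, 3.14, 3.14, 3.14, 3.14, 3.14].

INTERFACE

Orientations are given as a unit quaternion [w, x, y, z].
In Python, from station import bot gives the robot as it stands. The module is installed in compiled form; this text tells all that it offers.
- The arm moves only by the shell command python3 -m crank 'ROWS' [FORCE]. ROWS is JSON, a list of rows, each an object with "linear": the shift along the tool's x, y, z in m, a list of three; "dr": the turn, a rotation vector about the tool's x, y, z in degrees, a list of three; "hand": the gripper command: -1 is shut, 1 is fully open, values between are in proportion. A call has 1 to 10 rows; each row is the pose to reach, as a shift and turn from the pose commanded when the call began, along the tool's axes at that moment; what a row does not reach only later rows make up. A row lasts 1/12 s, in which the tool goes at most 41.7 mm and 7.16 degrees, less where a joint would pass 70% of its speed; a pose out of reach is approached as far as the arm can. A call with a gripper value outside its range is refused whole. The fingers move at their own pace and stop on an object; FORCE is the grip in N (left out, the last holds). Time passes only in rows, so rows that repeat a pose let the fingers close. It gives the time, the measured TCP pose, the force and the opening at its end, in the units of the state.
- bot.get_obs(): the state, without advancing time (a new reading comes with each control period).
- bot.read_camera(name): name is "side" or "top"; returns the picture (420x560x3 uint8, blue, green, red); there is no depth.
- bot.camera_params(name): a dict with "K" (3x3 intrinsics, pixels), "R" (3x3) and "t" (3): a world point X has camera coordinates R X + t. Camera axes: x right, y down, z forward; pixel columns grow to the right and rows downward; lengths in m; the calibration is good to about 2 mm. A picture is of the moment at which its call begins. camera_params takes no time and is no camera call.
- bot.hand_in(): hands the job in, once; it reports no verdict.
Trained networks look in the newest picture that a camera, given by its name, has taken for a name from the list of things; names that differ only in an ending like _2 or _b are one class to them, and where a whole thing is asked for, a point or a joint stands for the part that bears it (a point fixed in the world has none). Each returns a list of dicts, best first, with "score" (0 to 1); they miss things now and then, are a little off and sometimes report something else, mostly with a low value. They report only what shows in the picture. A call takes as long as a camera call.
- bot.search_frame(camera, target): "extent" ([left, top, right, bottom] in pixels, round what is visible of it).
- bot.cut_out(camera, target): "pixels" (420x560 bool, what is visible of it) and "extent" ([left, top, right, bottom] in pixels, round what is visible of it).
- bot.place_of(camera, target): "xy" ([column, row] in pixels: a listed point, or the origin of a listed thing).
The state is a dict: "t": time; "q": joint angles; "joint_vel": joint speeds; "joint_torque": joint torques, N m; "eef_pos": TCP position; "tool_rot": TCP orientation; "contact_force": force on the tool from outside, world axes, zero at the start; "torque": the same for the moment, N m; "gripper_width": opening from 0.0 (shut) to 1.0 (fully open).
Only numpy, scipy, OpenCV 4.12 (cv2) and the standard library are available. Lean on these libraries where they do the work, as an engineer would, in place of code of your own. Each camera call takes 0.05 s, during which the arm holds its last target. There are 200 camera calls.

TASK

Three loose vial rests lie on the bench: pick up by its rail the one whose single short knuckle fits between the two fixed knuckles on the side of the dry-block heater. Offer it up level, sticking straight out from the heater, with its knuckle in the middle of the gap so that the three bores line up and the hinge pin could be pushed through, and finish there, still gripping it steadily in mid-air: do not rest or press it on the heater and do not let go. Handle it gently, and leave the other two rests, the pin, the glassware and the other loose things where they are.

Things in the scene. Friction and masses are not known exactly. Their poses are not given: they have to be found in the camera images.
- rest: The matching vial rest, aluminium, about 220 g. Plate 80 (x) x 64 (y) x 6 mm, lying flat; origin at the centre of its underside, z up. A rail stands along x on its middle: 60 long, 12 thick, top 41 mm above the underside. One steel knuckle, a tube along x (outer diameter 26, bore 14, length 24 mm), joins the middle of the +y edge; its axis is 50 mm from the origin and 13 mm above the underside.
- bore_mid (a point): Middle of the matching rest's knuckle, on the bore's axis: at (0, 50, 13) mm in the frame of rest, same axes.
- rail_mid (a point): Grip point on the matching rest's rail: at (0, 0, 30) mm in the frame of rest, same axes. Grip the 12 mm thickness, along y.
- heater: Fixed dry-block heater, white box 160 (x) x 150 (y) x 90 mm high, capped vials on it up to 114 mm. Origin at the centre of its underside. On its -y side a steel hinge plate (face 79 mm from the origin) carries two fixed knuckles, tubes along x (outer diameter 26, bore 14, length 24 mm) with a 30 mm gap between them that is open from above, below and -y.
- fork_mid (a point): Middle of the gap between the two fixed knuckles, on their bore axis: at (0, -97, 80) mm in the heater's frame, same axes. Done: bore_mid is here and the rest's x, y, z axes point as the heater's (plate sticking out to its -y), nothing touching: 3 mm clear at each end of the knuckle, 5 mm to the hinge plate; the rest's plate starts 18 mm from the bore axis.
- rest_twin: Another vial rest of the same size and material, with two 24 mm knuckles at the outer ends of its edge instead of one in the middle: does not fit. Leave it. Origin and axes as for rest.
- rest_long: Another vial rest of the same size and material, with one knuckle 52 mm long: too long for the gap. Leave it. Origin and axes as for rest.
- pin: Steel hinge pin with a pull ring, lying on the bench, 9 mm thick, 132 mm long over all. Origin at the middle of its shank. Leave it.
- bulb: Red-brown rubber pipette bulb, standing, 48 mm diameter, 60 mm high. Origin under its centre. Leave it.
- flask_a: Conical glass flask, 82 mm diameter, 120 mm high. Origin under its centre. Leave it.
- flask_b: Smaller conical glass flask, 70 mm diameter, 102 mm high. Origin under its centre. Leave it.
- beaker: Glass beaker, 76 mm diameter, 100 mm high. Origin under its centre. Leave it.
- dropper: Small amber bottle with a black cap, 40 mm diameter, 85 mm high. Origin under its centre. Leave it.

How it is judged:
By the outcome, as a careful person would: the job done as asked, in the order asked, and still so for the second after the job is handed in, while the arm keeps its last pose, push and grip.
It also fails if it takes over 38 s, if anything falls off the work surface, if the arm or the gripper's body presses on something with over 40 N, if the wrist force passes 120 N, or if a joint passes its speed limit or range.

## Working session

There is one attempt and no reset: what is moved stays moved. The work goes in short steps, Python scripts to look and compute and a shell command to move; the robot and the scene stay as the last step left them, time stands still between calls to the robot, and variables do not carry over. Pictures are saved under pics/ and viewed, about 8 in all and at most 12, crops included, and the job is handed in when it is done.

```bash
mkdir -p pics
python3 - <<'E'
from station import bot
import cv2
for c in("side","top"):
    im=bot.read_camera(c); cv2.imwrite(f"pics/{c}0.png",im)
    p=bot.camera_params(c); print(c,p)
    for n in("rest","rest_twin","rest_long","heater","bore_mid","rail_mid","fork_mid","pin","bulb"):
        print(n,[(d["score"],d["xy"]) for d in bot.place_of(c,n)][:3],[(d["extent"]) for d in bot.search_frame(c,n)][:3])
print(bot.get_obs())
E
```

```text
side {'K': array([[427.1028452 ,   0.        , 277.21568001],
       [  0.        , 427.1028452 , 217.55920532],
       [  0.        ,   0.        ,   1.        ]]), 'R': array([[ 0.99568022, -0.09068392,  0.0199328 ],
       [-0.05263389, -0.72812307, -0.68342261],
       [ 0.07648898,  0.67942124, -0.72975079]]), 't': array([-0.60095533,  0.05384321,  1.07543563])}
rest [(0.67, [224.2, 238.7])] [[205.2, 216.1, 245.8, 248.9]]
rest_twin [(0.94, [292.5, 239.0])] [[275.2, 216.5, 315.3, 253.0]]
rest_long [(0.86, [235.9, 320.0]), (0.33, [206.2, 395.3])] [[215.0, 290.8, 251.2, 337.1]]
heater [(0.97, [254.1, 170.4])] [[226.7, 129.4, 290.6, 186.9]]
bore_mid [(0.57, [210.7, 222.5]), (0.34, [220.9, 228.3])] [[203.4, 215.1, 242.2, 249.8]]
rail_mid [] [[205.6, 214.8, 240.6, 249.5]]
fork_mid [(0.8, [262.8, 170.4])] [[227.2, 128.6, 290.1, 189.5]]
pin [] [[261.2, 267.7, 290.1, 308.0]]
bulb [(0.52, [228.3, 277.8]), (0.39, [331.7, 318.7])] [[219.0, 262.4, 237.6, 283.4]]
top {'K': array([[421.50315527,   0.        , 280.42971578],
       [  0.        , 421.50315527, 208.21003217],
       [  0.       
[... 927 characters left out ...]
46.8, 329.9, 267.4]]
{'t': 1.9, 'q': array([-1.26007713,  0.47698895,  0.02241717,  1.55537897, -0.01148844,
        1.10932113, -0.083107  ]), 'joint_vel': array([-0.00022154,  0.00084999, -0.00201548,  0.00019784, -0.00126099,
        0.0008396 ,  0.00011065]), 'joint_torque': array([-2.24179662e-04, -5.96314502e+01,  1.60621662e+00, -2.81541109e+01,
        1.24499743e-02,  1.61288390e-03, -4.93766052e-06]), 'eef_pos': array([0.27452555, 0.61667718, 0.23132456]), 'tool_rot': array([ 0.69166758, -0.69164523,  0.14700525, -0.14701119]), 'contact_force': array([ 0.71936328, -0.3002474 ,  0.24684356]), 'torque': array([0.00934842, 0.00901514, 0.00249686]), 'gripper_width': 1.0010213281746194}
```

Run:
```python
import cv2
t=cv2.imread("pics/top0.png")[100:310,100:400]; cv2.imwrite("pics/t1.png",cv2.resize(t,(800,560),interpolation=cv2.INTER_CUBIC))
t=cv2.imread("pics/side0.png")[110:350,160:360]; cv2.imwrite("pics/s1.png",cv2.resize(t,(500,600),interpolation=cv2.INTER_CUBIC))
```

```text
(no output)
```

View pics/t1.png

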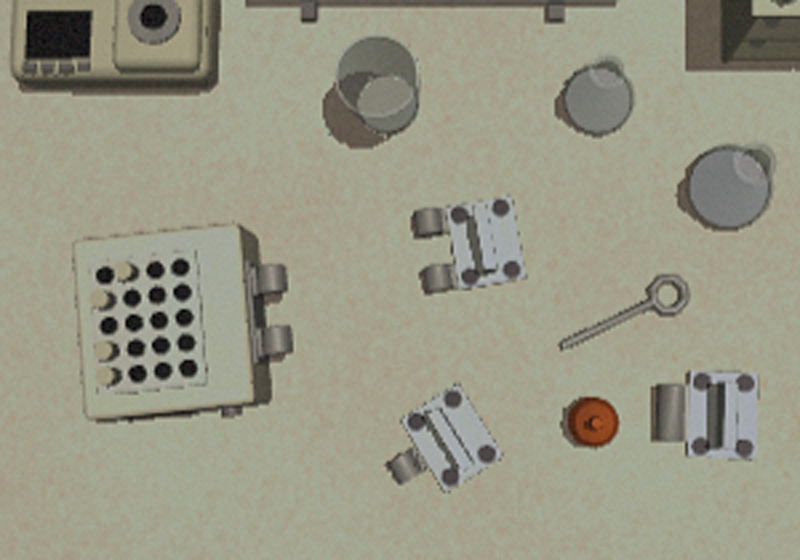

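View pics/s1.png

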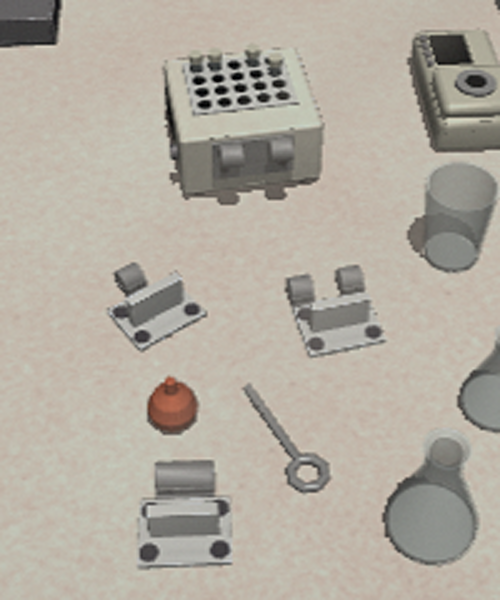

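The matching rest is at top px ~(268,265), its knuckle facing lower left. The twin is at (281,190), the long one at (373,258), and the heater's knuckles at about (201,205) and (203,228). Next I fit the poses of the rest and heater to the network masks in both views.

```bash
cat > h.py <<'E'
import numpy as np, cv2
from scipy.optimize import minimize
from scipy.spatial.transform import Rotation as Ro
from station import bot
CP={c:bot.camera_params(c) for c in("side","top")}
def box(x0,x1,y0,y1,z0,z1): return np.array([[x,y,z] for x in(x0,x1) for y in(y0,y1) for z in(z0,z1)])/1e3
def cyl(x0,x1,y,z,r=13):
    a=np.linspace(0,2*np.pi,32,endpoint=False)
    return np.array([[x,y+r*np.cos(t),z+r*np.sin(t)] for x in(x0,x1) for t in a])/1e3
REST=[box(-40,40,-32,32,0,6),box(-30,30,-6,6,6,41),box(-12,12,32,50,0,13),cyl(-12,12,50,13)]
HEAT=[box(-80,80,-75,75,0,90),box(-39,39,-79,-75,64,96)if 0 else box(-39,39,-79,-75,66,88),cyl(-39,-15,-97,80),cyl(15,39,-97,80)]
def proj(c,X):
    p=CP[c]; Y=np.atleast_2d(X)@p["R"].T+p["t"]; Y=Y@p["K"].T; return Y[:,:2]/Y[:,2:]
def unproj(c,uv,z):
    p=CP[c]; d=p["R"].T@np.linalg.solve(p["K"],[uv[0],uv[1],1]); o=-p["R"].T@p["t"]; return o+d*(z-o[2])/d[2]
S=4
def sil(c,model,P,R):
    m=np.zeros((420*S,560*S),np.uint8)
    for b in model:
        q=(proj(c,b@R.T+P)+.5)*S-.5
        cv2.fillConvexPoly(m,cv2.convexHull(np.round(q*16).astype(np.int32)),1,shift=4)
    return m
def T(v,z=0): return np.array([v[0],v[1],z]),Ro.from_euler("z",v[2],degrees=True).as_matrix()
def mask(c,n):
    d=bot.cut_out(c,n)[0]; return d["score"],cv2.resize(d["pixels"].astype(np.uint8),None,fx=S,fy=S,interpolation=cv2.INTER_NEAREST)
def fit(model,masks,v0,z=0):
    def f(v):
        P,R=T(v,z); s=0
        for c,m in masks.items():
            k=sil(c,model,P,R); s+=1-(k&m).sum()/(k|m).sum()
        return s
    v0=np.array(v0,float); sx=np.vstack([v0]+[v0+d for d in np.diag([.01,.01,5])])
    r=minimize(f,v0,method="Nelder-Mead",options=dict(initial_simplex=sx,xatol=1e-4,fatol=1e-4)); return r.x,r.fun
E
python3 - <<'E'
from h import *
for n,model,y0,px in(("rest",REST,31,(269.5,265.4)),("heater",HEAT,4,(173,225.2))):
    v0=[*unproj("top",px,0)[:2],y0]
    ms={c:mask(c,n) for c in("side","top")}; print(n,v0,[m[0] for m in ms.values()])
    ms={c:m[1] for c,m in ms.items()}
    np.savez(f"{n}.npz",**ms)
    print("both",fit(model,ms,v0))
    vs=[]
    for c in ms:
        r=fit(model,{c:ms[c]},v0); print(c,r)
    v=fit(model,ms,v0)[0]
    for c in ms:
        im=cv2.imread(f"pics/{c}0.png"); im=cv2.resize(im,None,fx=S,fy=S,interpolation=cv2.INTER_CUBIC)
        cs,_=cv2.findContours(sil(c,model,*T(v)),0,2); cv2.drawContours(im,cs,-1,(0,0,255),1)
        u=(proj(c,[[v[0],v[1],.03]])[0]*S).astype(int); h=(120,160) if n=="rest" else (170,200)
        cr=im[u[1]-h[0]*1:u[1]+h[0],u[0]-200:u[0]+200]; cv2.imwrite(f"pics/f_{n}_{c}.png",cr)
g=[[cv2.resize(cv2.imread(f"pics/f_{n}_{c}.png"),(400,300)) for c in("side","top")] for n in("rest","heater")]
cv2.imwrite("pics/fit.png",np.vstack([np.hstack(r) for r in g]))
print(Ro.from_quat(np.roll(bot.get_obs()["tool_rot"],-1)).as_matrix(),bot.get_obs()["t"])
E
```

```text
rest [np.float64(0.457054820222779), np.float64(-0.022817895048029634), 31] [0.61, 0.79]
both (array([ 4.61376284e-01, -2.26129395e-02,  3.22865488e+01]), np.float64(0.12219865066817681))
side (array([ 4.61097625e-01, -2.33913883e-02,  3.24535915e+01]), np.float64(0.06078709581061903))
top (array([ 4.61620447e-01, -2.17819244e-02,  3.24750502e+01]), np.float64(0.05496221347823371))
heater [np.float64(0.555942691505805), np.float64(0.22281572376576583), 4] [0.55, 0.89]
both (array([0.56223689, 0.22883634, 6.63085211]), np.float64(0.10696471203308777))
side (array([0.5629875 , 0.23662678, 6.59020254]), np.float64(0.053903691574873513))
top (array([0.56208935, 0.22768037, 6.32197032]), np.float64(0.03424348280696754))
[[ 9.13593098e-01 -5.07835761e-05  4.06629622e-01]
 [-4.06629619e-01  5.64457181e-05  9.13593099e-01]
 [-6.93480256e-05 -9.99999997e-01  3.09183122e-05]] 2.1
```

View pics/fit.png

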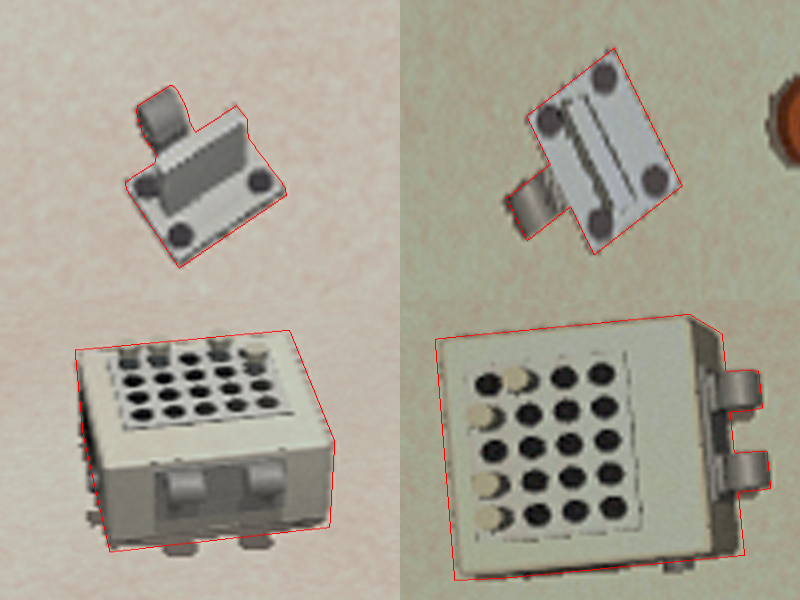

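```bash
python3 -m crank '[{"linear":[0.03,0,-0.035],"dr":[0,6.5,0],"hand":-0.3},{"linear":[0.054,0,-0.064],"dr":[0,13,0],"hand":-0.3},{"linear":[0.081,0,-0.095],"dr":[0,20,0],"hand":-0.3},{"linear":[0.108,0,-0.127],"dr":[0,27,0],"hand":-0.3},{"linear":[0.135,0,-0.159],"dr":[0,34,0],"hand":-0.3},{"linear":[0.162,0,-0.191],"dr":[0,41,0],"hand":-0.3},{"linear":[0.189,0,-0.222],"dr":[0,48,0],"hand":-0.3},{"linear":[0.215,0,-0.254],"dr":[0,55,0],"hand":-0.3},{"linear":[0.215,0,-0.254],"dr":[0,62,0],"hand":-0.3},{"linear":[0.215,0,-0.254],"dr":[0,62,0],"hand":-0.3}]' 50
cat > to.py <<'E'
# usage: to.py x y z yawz : shift/turn in tool axes to bring TCP there, tool down, tool z at yawz deg
import sys; from h import *
o=bot.get_obs(); x,y,z,a=map(float,sys.argv[1:])
R=Ro.from_quat(np.roll(o["tool_rot"],-1)); c,s=np.cos(np.radians(a)),np.sin(np.radians(a))
G=Ro.from_matrix(np.array([[s,0,c],[-c,0,s],[0,-1,0]]))
print("lin",(R.inv().apply(np.array([x,y,z])-o["eef_pos"])).round(4),"dr",(R.inv()*G).as_rotvec(degrees=True).round(2),"t",o["t"],"eef",o["eef_pos"].round(4),"w",o["gripper_width"],"q",o["q"].round(2))
E
python3 to.py 0.4614 -0.0226 0.14 -57.6
```

```text
t: 2.93
eef_pos: [0.3685, 0.2948, 0.2317]
tool_rot: [0.515, -0.515, 0.485, -0.485]
contact_force: [0.0, 0.9, -0.4]
gripper_width: 0.349
lin [0.3225 0.0915 0.0735] dr [ 0.000e+00  6.106e+01 -5.000e-02] t 2.9333 eef [0.3685 0.2948 0.2317] w 0.34889330009369873 q [-1.08  0.14  0.3   2.04 -0.05  0.97 -0.69]
```

```bash
python3 -m crank '[{"linear":[0.04,0.005,0.009],"dr":[0,7,0],"hand":-0.3},{"linear":[0.08,0.015,0.018],"dr":[0,14,0],"hand":-0.3},{"linear":[0.12,0.025,0.027],"dr":[0,21,0],"hand":-0.3},{"linear":[0.16,0.035,0.036],"dr":[0,28,0],"hand":-0.3},{"linear":[0.2,0.05,0.046],"dr":[0,35,0],"hand":-0.3},{"linear":[0.24,0.065,0.055],"dr":[0,42,0],"hand":-0.3},{"linear":[0.28,0.08,0.064],"dr":[0,49,0],"hand":-0.3},{"linear":[0.322,0.0915,0.0735],"dr":[0,56,0],"hand":-0.3},{"linear":[0.322,0.0915,0.0735],"dr":[0,61,0],"hand":-0.3},{"linear":[0.322,0.0915,0.0735],"dr":[0,61,0],"hand":-0.3}]'
python3 to.py 0.4614 -0.0226 0.011 -57.6
```

```text
t: 3.77
eef_pos: [0.4642, -0.0214, 0.1391]
tool_rot: [-0.199, 0.2, -0.678, 0.679]
contact_force: [-0.9, -0.1, 0.4]
gripper_width: 0.349
lin [ 0.0028  0.1281 -0.0007] dr [-0.09  0.37  0.08] t 3.7667 eef [ 0.4642 -0.0214  0.1391] w 0.3487473955294651 q [-0.63  0.3   0.65  2.16 -0.26  0.75 -0.82]
```

```bash
python3 -m crank '[{"linear":[0,0.03,0],"dr":[0,0,0],"hand":-0.3},{"linear":[0,0.06,0],"dr":[0,0,0],"hand":-0.3},{"linear":[0,0.07,0],"dr":[0,0,0],"hand":-0.3},{"linear":[0,0.07,0],"dr":[0,0,0],"hand":-0.3},{"linear":[0,0.07,0],"dr":[0,0,0],"hand":-0.3}]'
python3 to.py 0.4614 -0.0226 0.012 -57.6
python3 - <<'E'
from h import *
g=[]
o=bot.get_obs();
for c in("side","top"):
    im=cv2.resize(bot.read_camera(c),None,fx=4,fy=4,interpolation=cv2.INTER_CUBIC)
    u=(proj(c,[[.4614,-.0226,.04]])[0]*4).astype(int)
    p=(proj(c,[o["eef_pos"]])[0]*4).astype(int); cv2.circle(im,tuple(map(int,p)),4,(0,0,255),1)
    g.append(im[u[1]-250:u[1]+250,u[0]-200:u[0]+200])
cv2.imwrite("pics/pre.png",np.hstack(g))
E
```

```text
t: 4.18
eef_pos: [0.4636, -0.0178, 0.0701]
tool_rot: [0.202, -0.202, 0.678, -0.677]
contact_force: [0.6, -0.2, 0.3]
gripper_width: 0.348
lin [0.0044 0.0581 0.0028] dr [0.03 0.81 0.03] t 4.1833 eef [ 0.4636 -0.0178  0.0701] w 0.3479419796499012 q [-0.54  0.43  0.55  2.21 -0.39  0.6  -0.7 ]
```

View pics/pre.png

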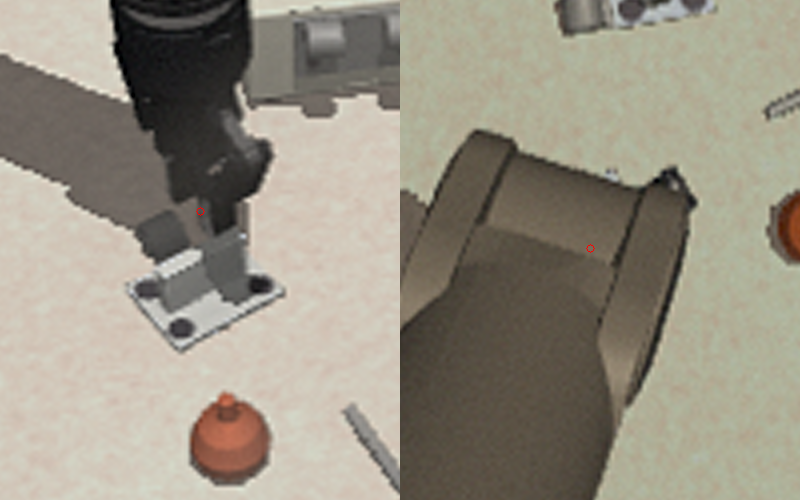

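The open fingers straddle the rail, about 5 mm off centre. I'll correct that and then descend.

```bash
python3 -m crank '[{"linear":[0.0044,0,0.0028],"dr":[0,0.8,0],"hand":-0.3},{"linear":[0.0044,0.01,0.0028],"dr":[0,0.8,0],"hand":-0.3},{"linear":[0.0044,0.025,0.0028],"dr":[0,0.8,0],"hand":-0.3},{"linear":[0.0044,0.04,0.0028],"dr":[0,0.8,0],"hand":-0.3},{"linear":[0.0044,0.05,0.0028],"dr":[0,0.8,0],"hand":-0.3},{"linear":[0.0044,0.057,0.0028],"dr":[0,0.8,0],"hand":-0.3},{"linear":[0.0044,0.057,0.0028],"dr":[0,0.8,0],"hand":-0.3},{"linear":[0.0044,0.057,0.0028],"dr":[0,0.8,0],"hand":-0.3},{"linear":[0.0044,0.057,0.0028],"dr":[0,0.8,0],"hand":-0.3}]'
python3 to.py 0.4614 -0.0226 0.012 -57.6
```

```text
t: 5.03
eef_pos: [0.4616, -0.0238, 0.0132]
tool_rot: [-0.196, 0.196, -0.679, 0.679]
contact_force: [-0.7, 0.1, 0.1]
gripper_width: 0.348
lin [-0.0004  0.0012 -0.0011] dr [-0.02 -0.21 -0.04] t 5.0333 eef [ 0.4616 -0.0238  0.0132] w 0.34831814822894097 q [-0.44  0.53  0.45  2.23 -0.5   0.47 -0.61]
```

```bash
python3 -m crank '[{"linear":[-0.0004,0.001,-0.001],"dr":[0,-0.2,0],"hand":-0.5},{"linear":[-0.0004,0.001,-0.001],"dr":[0,-0.2,0],"hand":-0.6},{"linear":[-0.0004,0.001,-0.001],"dr":[0,-0.2,0],"hand":-0.7},{"linear":[-0.0004,0.001,-0.001],"dr":[0,-0.2,0],"hand":-1},{"linear":[-0.0004,0.001,-0.001],"dr":[0,-0.2,0],"hand":-1},{"linear":[-0.0004,0.001,-0.001],"dr":[0,-0.2,0],"hand":-1},{"linear":[-0.0004,0.001,-0.001],"dr":[0,-0.2,0],"hand":-1},{"linear":[-0.0004,0.001,-0.001],"dr":[0,-0.2,0],"hand":-1}]' 60
python3 to.py 0.4614 -0.0226 0.012 -57.6
```

```text
t: 5.7
eef_pos: [0.4612, -0.0222, 0.0122]
tool_rot: [0.198, -0.197, 0.679, -0.679]
contact_force: [-1.7, 1.0, 4.9]
gripper_width: 0.13
lin [0.0001 0.0002 0.0005] dr [ 0.02  0.02 -0.04] t 5.7 eef [ 0.4612 -0.0222  0.0122] w 0.12966783828798303 q [-0.44  0.53  0.44  2.23 -0.5   0.47 -0.61]
```

```bash
python3 -m crank '[{"linear":[0,-0.003,0],"dr":[0,0,0],"hand":-1},{"linear":[0,-0.01,0],"dr":[0,0,0],"hand":-1},{"linear":[0,-0.025,0],"dr":[0,0,0],"hand":-1},{"linear":[0,-0.04,0],"dr":[0,0,0],"hand":-1},{"linear":[0,-0.055,0],"dr":[0,0,0],"hand":-1},{"linear":[0,-0.066,0],"dr":[0,0,0],"hand":-1},{"linear":[0,-0.066,0],"dr":[0,0,0],"hand":-1},{"linear":[0,-0.066,0],"dr":[0,0,0],"hand":-1}]'
python3 - <<'E'
from h import *
for c,p in(("top",(200.5,213.5)),("side",(262.8,170.4))): print(c,unproj(c,p,.08))
import os
m=np.load("heater.npz")
for c in("side","top"):
  P,R=T([.5621,.2277,6.3]); F=P+R@[0,-.097,.08]; print(F,proj(c,[F]))
# knuckle view of start pictures
g=[]
for c in("side","top"):
    im=cv2.resize(cv2.imread(f"pics/{c}0.png"),None,fx=10,fy=10,interpolation=cv2.INTER_CUBIC)
    for col,v in(((0,0,255),[.5621,.2277,6.3]),((255,0,0),[.562,.2277,5])):
        P,R=T(v)
        for b in HEAT[2:]:
            q=((proj(c,b@R.T+P)+.5)*10).astype(np.int32); cv2.polylines(im,[cv2.convexHull(q)],True,col,1)
    u=(proj(c,[F])[0]*10).astype(int); g.append(im[u[1]-300:u[1]+300,u[0]-200:u[0]+200])
cv2.imwrite("pics/kn.png",np.hstack(g))
E
python3 to.py 0.4614 -0.0226 0.078 -57.6
```

```text
t: 6.37
eef_pos: [0.4614, -0.0223, 0.0782]
tool_rot: [0.198, -0.197, 0.679, -0.679]
contact_force: [0.0, 0.2, -2.5]
gripper_width: 0.127
top [0.57931041 0.1369477  0.08      ]
side [0.57496013 0.13177484 0.08      ]
[0.57274423 0.13128579 0.08      ] [[261.99080801 170.55498111]]
[0.57274423 0.13128579 0.08      ] [[202.83209791 216.3060354 ]]
lin [0.0001 0.0002 0.0003] dr [-0.02  0.03 -0.08] t 6.3667 eef [ 0.4614 -0.0223  0.0782] w 0.12668581587281016 q [-0.56  0.41  0.57  2.21 -0.38  0.61 -0.71]
```

View pics/kn.png

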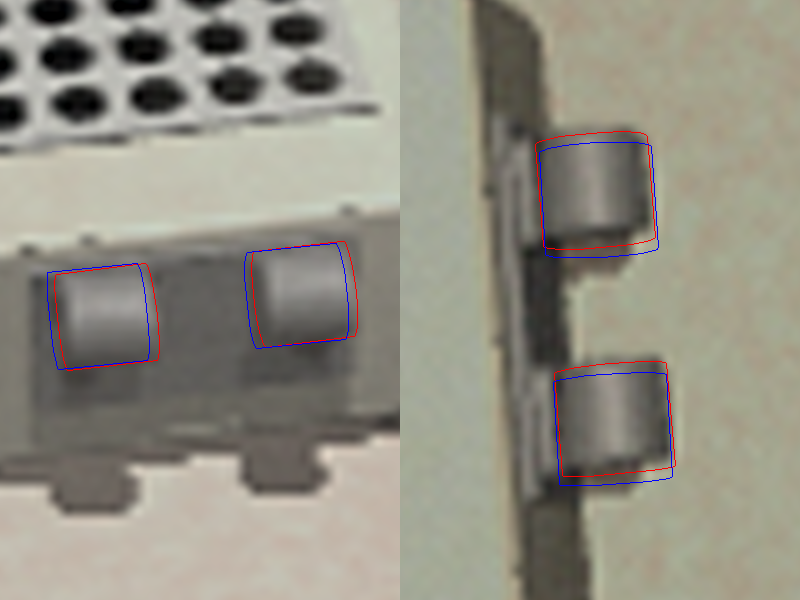

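```bash
python3 to.py 0.5837 0.0319 0.0795 -83.7
```

```text
lin [-0.1323 -0.0011  0.0199] dr [ 0.   26.13 -0.08] t 6.3667 eef [ 0.4614 -0.0223  0.0782] w 0.12668581587281016 q [-0.56  0.41  0.57  2.21 -0.38  0.61 -0.71]
```

```bash
python3 -m crank '[{"linear":[-0.006,0,0.001],"dr":[0,1.2,0],"hand":-1},{"linear":[-0.02,0,0.003],"dr":[0,4,0],"hand":-1},{"linear":[-0.038,0,0.006],"dr":[0,7.5,0],"hand":-1},{"linear":[-0.058,0,0.009],"dr":[0,11.5,0],"hand":-1},{"linear":[-0.078,0,0.012],"dr":[0,15.5,0],"hand":-1},{"linear":[-0.098,-0.001,0.015],"dr":[0,19.5,0],"hand":-1},{"linear":[-0.116,-0.001,0.0175],"dr":[0,23,0],"hand":-1},{"linear":[-0.128,-0.001,0.019],"dr":[0,25.3,0],"hand":-1},{"linear":[-0.132,-0.001,0.02],"dr":[0,26.1,0],"hand":-1},{"linear":[-0.132,-0.001,0.02],"dr":[0,26.1,0],"hand":-1}]'
python3 -m crank '[{"linear":[0,0,0],"dr":[0,0,0],"hand":-1},{"linear":[0,0,0],"dr":[0,0,0],"hand":-1},{"linear":[0,0,0],"dr":[0,0,0],"hand":-1}]'
python3 - <<'E'
from h import *
o=bot.get_obs(); Rt=Ro.from_quat(np.roll(o["tool_rot"],-1)).as_matrix()
Rr=np.column_stack([-Rt[:,0],-Rt[:,2],-Rt[:,1]]); Pr=o["eef_pos"]-Rr@[0,0,.0122]
print(o["t"],o["eef_pos"],"rest rpy",Ro.from_matrix(Rr).as_euler("xyz",degrees=True),"bore",Pr+Rr@[0,.05,.013])
g=[]
for c in("side","top"):
    im=bot.read_camera(c); cv2.imwrite(f"pics/{c}1.png",im)
    im=cv2.resize(im,None,fx=6,fy=6,interpolation=cv2.INTER_CUBIC)
    P,R=T([.5621,.2277,6.3])
    for b,col in [(x@R.T+P,(0,0,255)) for x in HEAT[2:]]+[(x@Rr.T+Pr,(255,0,0)) for x in(REST[0],REST[1],REST[3])]:
        q=((proj(c,b)+.5)*6).astype(np.int32); cv2.polylines(im,[cv2.convexHull(q)],True,col,1)
    u=(proj(c,[Pr+Rr@[0,.05,.02]])[0]*6).astype(int); g.append(im[u[1]-300:u[1]+300,u[0]-200:u[0]+200])
cv2.imwrite("pics/st.png",np.hstack(g))
E
python3 to.py 0.5782 0.0816 0.0792 -83.7
```

```text
t: 7.2
eef_pos: [0.5836, 0.0319, 0.0776]
tool_rot: [-0.039, 0.04, -0.706, 0.706]
contact_force: [-0.3, 0.5, -2.3]
gripper_width: 0.13
t: 7.45
eef_pos: [0.5822, 0.0306, 0.0786]
tool_rot: [0.038, -0.039, 0.706, -0.706]
contact_force: [-1.2, -0.5, -2.6]
gripper_width: 0.126
7.45 [0.58223944 0.03063837 0.07860851] rest rpy [0.01153423 0.05702927 6.2667741 ] bore [0.57678237 0.08033952 0.07941857]
lin [-0.0011 -0.0003 -0.0509] dr [ 0.02 -0.03  0.02] t 7.55 eef [0.5827 0.0309 0.0788] w 0.13142057697903936 q [-0.65  0.61  0.66  1.93 -0.53  0.78 -1.15]
```

View pics/st.png

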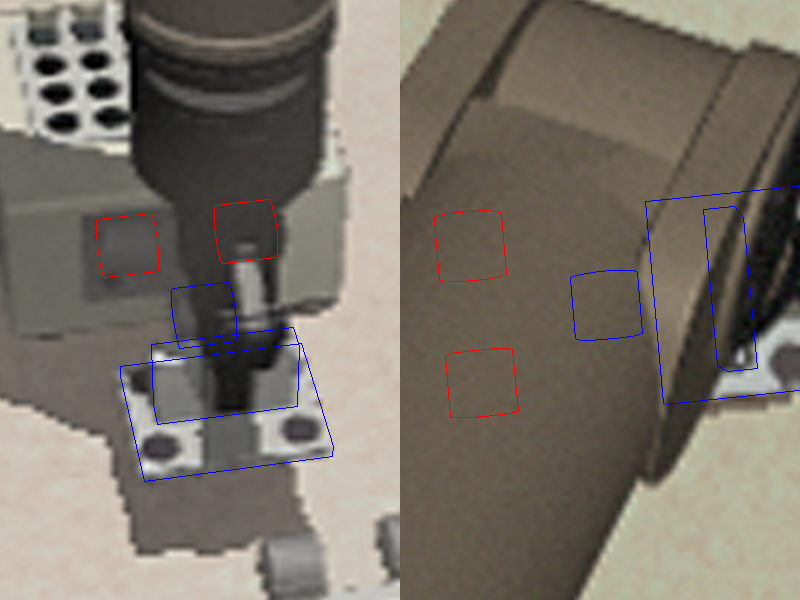

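The side view shows the rest level and matching its model outline, but the arm covers the top view. Before insertion I'll refine both poses by aligning edges in the unobstructed start pictures.

```bash
cat > edge.py <<'E'
from h import *
from scipy.ndimage import map_coordinates
def seg(a,b,n=60): t=np.linspace(0,1,n)[:,None]; return (np.array(a)*(1-t)+np.array(b)*t)/1e3
def rect(x0,x1,y0,y1,z): c=[(x0,y0,z),(x1,y0,z),(x1,y1,z),(x0,y1,z)]; return [seg(c[i],c[(i+1)%4]) for i in range(4)]
def grad(f):
    g=cv2.GaussianBlur(cv2.imread(f).astype(np.float32).mean(2),(0,0),.8); return cv2.Sobel(g,-1,1,0)/8,cv2.Sobel(g,-1,0,1)/8
def hull(c,pts,n=30):
    h=cv2.convexHull(proj(c,pts).astype(np.float32))[:,0]; return [h[i]+(h[(i+1)%len(h)]-h[i])*np.linspace(0,1,max(2,int(4*np.linalg.norm(h[(i+1)%len(h)]-h[i]))))[:,None] for i in range(len(h))]
def score(c,G,lines2d):
    s=n=0
    for L in lines2d:
        d=L[-1]-L[0]; d=np.array([-d[1],d[0]])/(np.linalg.norm(d)+1e-9)
        gx,gy=[map_coordinates(g,[L[:,1],L[:,0]],order=1) for g in G]
        s+=np.abs(gx*d[0]+gy*d[1]).sum(); n+=len(L)
    return s/n
def best(f,v0):
    sx=np.vstack([v0]+[np.array(v0)+d for d in np.diag([.003,.003,1.5])])
    r=minimize(lambda v:-f(v),v0,method="Nelder-Mead",options=dict(initial_simplex=sx,xatol=1e-5,fatol=1e-4)); return r.x.round(4),round(-r.fun,2)
E
python3 - <<'E'
from edge import *
Gs={c:grad(f"pics/{c}0.png") for c in("side","top")}
def lines(c,kind,v):
    P,R=T(v); W=lambda L:proj(c,L@R.T+P)
    if kind=="heat": return [W(L) for L in rect(-80,80,-75,75,90)]
    if kind=="knu": return sum([hull(c,b@R.T+P) for b in HEAT[2:]],[])
    if kind=="rest": return [W(L) for L in rect(-40,40,-32,32,6)]+[W(L) for L in rect(-30,30,-6,6,41)]+hull(c,REST[3]@R.T+P)
for kinds,v0 in((["heat"],[.5621,.2277,6.3]),(["knu"],[.5621,.2277,6.3]),(["heat","knu"],[.5621,.2277,6.3]),(["rest"],[.4614,-.0226,32.4])):
    for cs in(["side"],["top"],["side","top"]):
        print(kinds,cs,best(lambda v:sum(score(c,Gs[c],lines(c,k,v)) for c in cs for k in kinds),v0))
E
```

```text
['heat'] ['side'] (array([0.564 , 0.2241, 5.2813]), np.float64(16.72))
['heat'] ['top'] (array([0.5651, 0.2297, 6.5805]), np.float64(14.68))
['heat'] ['side', 'top'] (array([0.5647, 0.2289, 6.2562]), np.float64(27.5))
['knu'] ['side'] (array([0.5655, 0.2384, 5.7904]), np.float64(13.16))
['knu'] ['top'] (array([0.5648, 0.2289, 6.1623]), np.float64(14.79))
['knu'] ['side', 'top'] (array([0.5654, 0.2295, 5.8206]), np.float64(20.84))
['heat', 'knu'] ['side'] (array([0.5628, 0.2376, 6.5046]), np.float64(21.43))
['heat', 'knu'] ['top'] (array([0.565 , 0.2292, 6.1589]), np.float64(29.05))
['heat', 'knu'] ['side', 'top'] (array([0.5647, 0.2292, 6.2625]), np.float64(48.2))
['rest'] ['side'] (array([ 4.60200e-01, -2.30000e-02,  3.26956e+01]), np.float64(15.93))
['rest'] ['top'] (array([ 4.62900e-01, -1.92000e-02,  3.38594e+01]), np.float64(11.59))
['rest'] ['side', 'top'] (array([ 4.59900e-01, -2.20000e-02,  3.14219e+01]), np.float64(26.1))
```

Run:
```python
from edge import *
np.set_printoptions(linewidth=250)
xs=np.arange(-60,61,1.5)
for c in("top","side"):
    im=cv2.imread(f"pics/{c}0.png").astype(np.float32).mean(2)
    P,R=T([.5621,.2277,6.3]); p=0
    for dy,dz in((-3,12.6),(0,13),(-6,11.5),(-9,9.4)):
        X=np.c_[xs,np.full_like(xs,-97+dy),np.full_like(xs,80+dz)]/1e3
        q=proj(c,X@R.T+P); p=p+map_coordinates(im,[q[:,1],q[:,0]],order=1)/4
    print(c,"fork profile");print(np.c_[xs,p].astype(int)[:].T)
    P,R=T([.4614,-.0226,32.4])
    for nm,a,ys,z in(("plate-x",0,[-27,-22,-17,17,22,27],6),("knuck-x",0,[47,50,53],25.5),("plate-y",1,[-36,-34,34,36],6)):
        pp=0
        for y in ys:
            X=np.c_[xs,np.full_like(xs,y),np.full_like(xs,z)]
            if a: X=X[:,[1,0,2]]
            q=proj(c,X/1e3@R.T+P); pp=pp+map_coordinates(im,[q[:,1],q[:,0]],order=1)/len(ys)
        print(c,nm);print(pp.astype(int))
```

```text
top fork profile
[[-60 -58 -57 -55 -54 -52 -51 -49 -48 -46 -45 -43 -42 -40 -39 -37 -36 -34 -33 -31 -30 -28 -27 -25 -24 -22 -21 -19 -18 -16 -15 -13 -12 -10  -9  -7  -6  -4  -3  -1   0   1   3   4   6   7   9  10  12  13  15  16  18  19  21  22  24  25  27  28  30
   31  33  34  36  37  39  40  42  43  45  46  48  49  51  52  54  55  57  58  60]
 [154 155 155 156 157 157 157 156 158 156 140 123 109 102  88  85 103 117 123 123 123 123 123 123 122 122 122 123 122 122 118 133 150 156 157 155 155 155 156 157 157 157 158 154 133 114  99  97  91  81  68  78 108 117 121 121 121 120 120 120 121
  120 120 120 120 119 116 134 149 155 157 156 155 155 156 154 153 154 155 156 157]]
top plate-x
[156 155 154 155 156 155 155 155 155 156 157 157 155 147 142 128 113  96  86  81  78  79  82  87  93 112 142 161 166 167 164 163 166 167 167 167 167 167 167 167 165 165 167 166 166 168 168 167 167 167 168 165 163 164 163 141 113  96  86  80  78  79
  78  82  91 118 135 134 145 153 157 156 156 156 157 156 157 157 157 156 155]
top knuck-x
[155 155 156 155 155 156 156 156 156 156 155 155 155 156 156 155 154 155 
[... 1589 characters left out ...]
184 184 183 184 184]
side knuck-x
[182 183 184 184 185 185 185 184 183 183 182 181 181 181 182 181 179 180 180 181 182 183 184 185 185 183 173 149 116  82  79 105 126 133 135 134 132 131 131 131 128 127 127 126 125 128 140 160 177 185 184 183 183 183 183 184 185 186 186 185 183 181
 181 182 184 185 185 184 184 183 182 182 183 184 185 184 184 183 182 181 181]
side plate-y
[185 186 187 187 188 187 186 185 184 184 184 184 185 186 185 173 145 115 121 151 176 173 151 123  95  80  75  72  71  74  86 101 128 161 179 182 180 179 178 178 177 175 171 166 160 153 147 138 125 115 104  92  85  85  91 106 122 130 134 149 164 174
 175 178 180 182 183 183 183 183 184 184 185 185 184 183 183 183 184 184 184]
```

Run:
```python
from edge import *
np.set_printoptions(linewidth=250)
ys=np.arange(-24,25,1.5)
H=T([.5621,.2277,6.3]);Q=T([.4614,-.0226,32.4])
for c in("top","side"):
    im=cv2.imread(f"pics/{c}0.png").astype(np.float32).mean(2)
    for nm,(P,R),x0,y0,z0 in(("forkL",H,-27,-97,80),("forkR",H,27,-97,80),("restk",Q,0,50,13)):
        pp=0
        for dx in(-6,-3,0,3,6):
            q=proj(c,(np.c_[0*ys+x0+dx,y0+ys,0*ys+z0]/1e3)@R.T+P); pp=pp+map_coordinates(im,[q[:,1],q[:,0]],order=1)/5
        # predicted silhouette along this line
        ring=cyl(x0-.01,x0+.01,y0,z0)@R.T+P; d=proj(c,(np.array([[x0,y0,z0],[x0,y0+1,z0]])/1e3)@R.T+P); u=d[1]-d[0]
        x=proj(c,(np.array([[x0+1,y0,z0]])/1e3)@R.T+P)[0]-d[0]
        s=np.linalg.solve(np.c_[u,x],(proj(c,ring)-d[0]).T)[0]
        print(c,nm,"pred",s.min().round(1),s.max().round(1));print(np.c_[ys,pp].astype(int).T)
```

```text
top forkL pred -13.2 13.3
[[-24 -22 -21 -19 -18 -16 -15 -13 -12 -10  -9  -7  -6  -4  -3  -1   0   1   3   4   6   7   9  10  12  13  15  16  18  19  21  22  24]
 [157 158 157 156 156 157 162 134  92  79  82  90 101 112 124 138 146 141 131 121 110 102  96  87  80  78 105 122 106 111 119 102 102]]
top forkR pred -13.2 13.3
[[-24 -22 -21 -19 -18 -16 -15 -13 -12 -10  -9  -7  -6  -4  -3  -1   0   1   3   4   6   7   9  10  12  13  15  16  18  19  21  22  24]
 [155 155 155 156 157 158 162 139  98  81  81  89  98 108 120 134 144 139 130 120 111 104  98  91  82  80 102 122 108 107 119 104  96]]
top restk pred -13.0 13.0
[[-24 -22 -21 -19 -18 -16 -15 -13 -12 -10  -9  -7  -6  -4  -3  -1   0   1   3   4   6   7   9  10  12  13  15  16  18  19  21  22  24]
 [167 166 167 162 142 125 119 114 103  86  83  88 101 113 123 135 139 135 126 115 105  99  92  84  72  77 104 135 153 157 157 156 156]]
side forkL pred -19.8 19.8
[[-24 -22 -21 -19 -18 -16 -15 -13 -12 -10  -9  -7  -6  -4  -3  -1   0   1   3   4   6   7   9  10  12  13  15  16  18  19  21  22  24]
 [ 83  82  80  78  76  79  84  89  94  99 104 110 115 121 127 133 140 148 153 154 153 150 146 142 138 133 129 123 116 110 111 117 123]]
side forkR pred -19.8 19.8
[[-24 -22 -21 -19 -18 -16 -15 -13 -12 -10  -9  -7  -6  -4  -3  -1   0   1   3   4   6   7   9  10  12  13  15  16  18  19  21  22  24]
 [ 74  71  70  70  72  75  80  86  92  98 103 109 114 119 125 131 138 144 148 150 150 148 146 144 139 135 131 125 120 118 121 125 127]]
side restk pred -16.9 17.0
[[-24 -22 -21 -19 -18 -16 -15 -13 -12 -10  -9  -7  -6  -4  -3  -1   0   1   3   4   6   7   9  10  12  13  15  16  18  19  21  22  24]
 [186 179 157 121  94  80  78  90  99 104 103 104 108 113 118 123 127 131 134 137 138 138 136 133 128 124 121 133 156 177 187 186 185]]
```

In both cameras the fork sits about 1.5 mm further along x, relative to the rest, than I had assumed; y agrees. I'll add that correction and go in slowly.

```bash
python3 to.py 0.5797 0.0818 0.0792 -83.75
```

```text
lin [-0.0026 -0.0003 -0.0509] dr [0.02 0.02 0.02] t 7.55 eef [0.5827 0.0309 0.0788] w 0.13142057697903936 q [-0.65  0.61  0.66  1.93 -0.53  0.78 -1.15]
```

```bash
python3 -m crank '[{"linear":[-0.001,0,-0.003],"dr":[0,0,0],"hand":-1},{"linear":[-0.002,0,-0.008],"dr":[0,0,0],"hand":-1},{"linear":[-0.002,0,-0.014],"dr":[0,0,0],"hand":-1},{"linear":[-0.002,0,-0.02],"dr":[0,0,0],"hand":-1},{"linear":[-0.002,0,-0.025],"dr":[0,0,0],"hand":-1},{"linear":[-0.002,0,-0.025],"dr":[0,0,0],"hand":-1},{"linear":[-0.002,0,-0.025],"dr":[0,0,0],"hand":-1},{"linear":[-0.002,0,-0.025],"dr":[0,0,0],"hand":-1},{"linear":[-0.002,0,-0.025],"dr":[0,0,0],"hand":-1},{"linear":[-0.002,0,-0.025],"dr":[0,0,0],"hand":-1}]'
python3 to.py 0.5797 0.0818 0.0792 -83.75
python3 -m crank '[{"linear":[0,0,0],"dr":[0,0,0],"hand":-1}]'
python3 to.py 0.5797 0.0818 0.0792 -83.75
```

```text
t: 8.38
eef_pos: [0.5825, 0.0559, 0.0788]
tool_rot: [-0.039, 0.039, -0.706, 0.706]
contact_force: [0.4, 0.3, -1.9]
gripper_width: 0.126
lin [-0.     -0.0004 -0.0261] dr [-0.01  0.02 -0.  ] t 8.3833 eef [0.5825 0.0559 0.0788] w 0.12622633795219768 q [-0.69  0.61  0.66  1.93 -0.53  0.78 -1.19]
t: 8.47
eef_pos: [0.5825, 0.056, 0.0788]
tool_rot: [-0.039, 0.039, -0.706, 0.706]
contact_force: [-0.1, 0.8, -2.9]
gripper_width: 0.13
lin [-0.0001 -0.0004 -0.026 ] dr [-0.01  0.02 -0.  ] t 8.4667 eef [0.5825 0.056  0.0788] w 0.1303222156144942 q [-0.69  0.61  0.66  1.93 -0.53  0.78 -1.19]
```

```bash
cat > look.py <<'E'
import sys; from edge import *
o=bot.get_obs(); Rt=Ro.from_quat(np.roll(o["tool_rot"],-1)).as_matrix()
Rr=np.column_stack([-Rt[:,0],-Rt[:,2],-Rt[:,1]]); Pr=o["eef_pos"]-Rr@[0,0,.0122]
H=T([.5636,.2279,6.3]); F=H[0]+H[1]@[0,-.097,.08]; B=Pr+Rr@[0,.05,.013]
print(o["t"],"bore-fork in heater axes mm",(H[1].T@(B-F)*1e3).round(2),"rpy",Ro.from_matrix(H[1].T@Rr).as_euler("xyz",degrees=True).round(2))
raw=bot.read_camera("side"); cv2.imwrite(f"pics/{sys.argv[1]}_raw.png",raw)
im=cv2.resize(raw,None,fx=10,fy=10,interpolation=cv2.INTER_CUBIC); im2=im.copy()
for b,col in [(x@H[1].T+H[0],(0,0,255)) for x in HEAT[2:]]+[(x@Rr.T+Pr,(255,0,0)) for x in(REST[0],REST[1],REST[3])]:
    q=((proj("side",b)+.5)*10).astype(np.int32); cv2.polylines(im,[cv2.convexHull(q)],True,col,1)
u=(proj("side",[F-[0,.03,.02]])[0]*10).astype(int)
cv2.imwrite(f"pics/{sys.argv[1]}.png",np.hstack([i[u[1]-300:u[1]+300,u[0]-230:u[0]+170] for i in(im,im2)]))
E
python3 look.py near
```

```text
8.4667 bore-fork in heater axes mm [ -0.07 -25.96  -0.38] rpy [-0.01 -0.   -0.03]
```

View pics/near.png

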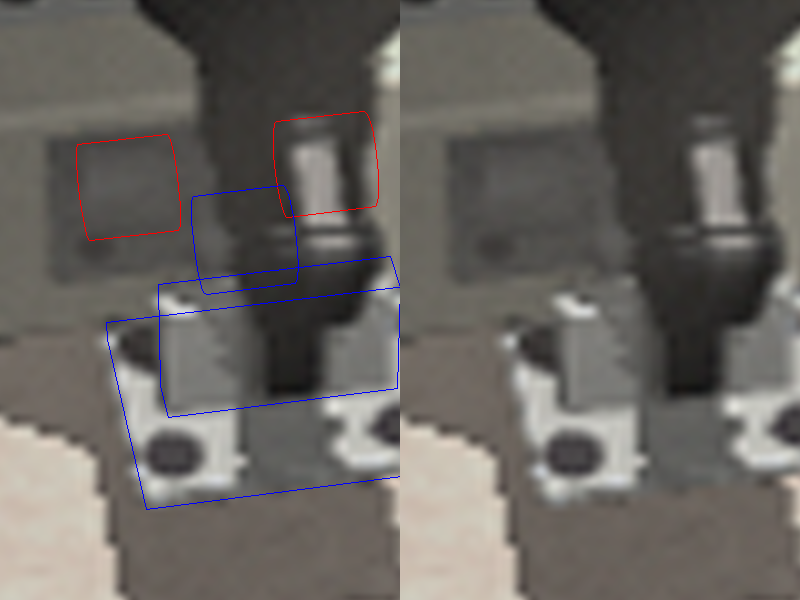

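```bash
cat > enh.py <<'E'
import sys; from h import *
im=cv2.imread(f"pics/{sys.argv[1]}_raw.png"); u0,v0,u1,v1=map(int,sys.argv[2:6])
c=np.clip((im[v0:v1,u0:u1].astype(float)-45)*3.2,0,255).astype(np.uint8)
cv2.imwrite(f"pics/{sys.argv[1]}_e.png",cv2.resize(c,None,fx=14,fy=14,interpolation=cv2.INTER_CUBIC))
E
python3 enh near 2>/dev/null; python3 enh.py near 240 160 290 200
```

```text
(no output)
```

View pics/near_e.png

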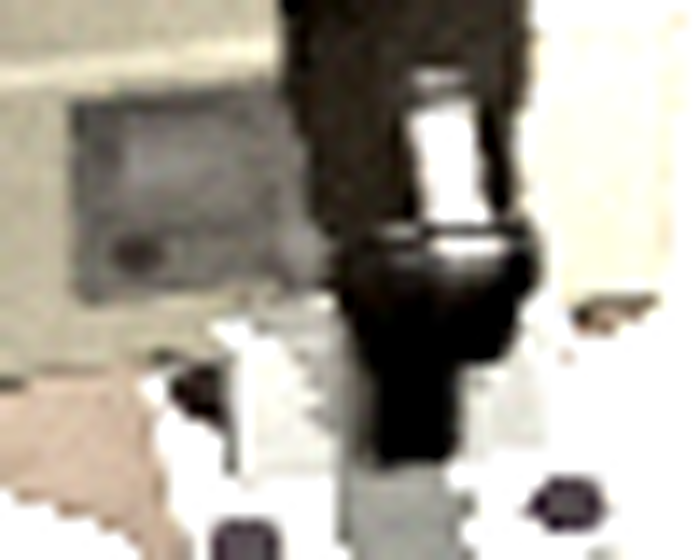

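```bash
cat > prof.py <<'E'
import sys; from edge import *
np.set_printoptions(linewidth=250)
dyb=float(sys.argv[2]); im=cv2.imread(f"pics/{sys.argv[1]}_raw.png").astype(np.float32).mean(2)
P,R=T([.5636,.2279,6.3]); xs=np.arange(-50,6,1.5)
print(xs.astype(int))
for nm,y0 in(("fixed",-97),("rest",-97+dyb)):
  for dy,dz in((-2,12.8),(-6,11.5),(-9,9.4),(-12,5)):
    q=proj("side",(np.c_[xs,0*xs+y0+dy,0*xs+80+dz]/1e3)@R.T+P); print(nm,dy,"\n",map_coordinates(im,[q[:,1],q[:,0]],order=1).astype(int))
E
python3 prof.py near -26; ls pics
```

```text
[-50 -48 -47 -45 -44 -42 -41 -39 -38 -36 -35 -33 -32 -30 -29 -27 -26 -24 -23 -21 -20 -18 -17 -15 -14 -12 -11  -9  -8  -6  -5  -3  -2   0   1   2   4   5]
fixed -2 
 [93 81 72 70 70 70 71 72 75 78 78 78 77 78 78 78 77 78 79 79 78 75 74 72 75 78 78 76 73 66 56 53 54 55 56 55 55 56]
fixed -6 
 [88 78 74 72 70 69 71 76 83 85 84 84 84 84 84 83 82 83 82 82 82 81 80 79 78 78 79 79 78 68 58 56 55 56 56 55 55 56]
fixed -9 
 [84 74 75 75 74 74 76 82 88 88 88 87 87 88 88 88 87 86 85 84 83 82 80 79 79 79 79 80 80 77 70 58 55 55 55 56 57 57]
fixed -12 
 [82 76 76 76 77 78 79 81 82 81 81 80 81 81 81 82 81 82 83 83 83 81 80 79 77 77 78 80 77 73 64 56 56 56 54 54 55 55]
rest -2 
 [79 75 74 74 75 75 75 76 76 76 76 77 78 78 77 77 78 79 78 78 79 77 75 75 76 80 81 77 68 56 55 54 55 56 55 54 54 54]
rest -6 
 [77 75 76 71 65 64 63 64 67 70 74 76 75 75 76 76 74 74 74 75 76 77 78 78 80 84 84 82 73 64 58 56 55 54 54 55 55 54]
rest -9 
 [78 78 77 71 66 62 61 62 65 69 76 79 78 79 80 80 80 79 79 78 78 79 79 78 84 89 90 89 86 77 66 60 56 55 55 55 61 69]
rest -12 
 [78 80 82 83 83 82 81 80 79 77 76 78 79 80 81 81 82 84 83 82 81 79 76 73 73 77 83 82 79 71 62 53 51 52 53 54 54 56]
f_heater_side.png
f_heater_top.png
f_rest_side.png
f_rest_top.png
fit.png
kn.png
near.png
near_e.png
near_raw.png
pre.png
s1.png
side0.png
side1.png
st.png
t1.png
top0.png
top1.png
```

The side profile puts the rest's knuckle about 1 mm low in x relative to the fixed one, so I'll split the difference with 0.6 mm and insert.

```bash
python3 -m crank '[{"linear":[-0.0006,-0.0004,-0.001],"dr":[0,0,0],"hand":-1},{"linear":[-0.0006,-0.0004,-0.004],"dr":[0,0,0],"hand":-1},{"linear":[-0.0006,-0.0004,-0.008],"dr":[0,0,0],"hand":-1},{"linear":[-0.0006,-0.0004,-0.012],"dr":[0,0,0],"hand":-1},{"linear":[-0.0006,-0.0004,-0.016],"dr":[0,0,0],"hand":-1},{"linear":[-0.0006,-0.0004,-0.02],"dr":[0,0,0],"hand":-1},{"linear":[-0.0006,-0.0004,-0.0235],"dr":[0,0,0],"hand":-1},{"linear":[-0.0006,-0.0004,-0.026],"dr":[0,0,0],"hand":-1},{"linear":[-0.0006,-0.0004,-0.026],"dr":[0,0,0],"hand":-1},{"linear":[-0.0006,-0.0004,-0.026],"dr":[0,0,0],"hand":-1}]'
python3 -m crank '[{"linear":[0,0,0],"dr":[0,0,0],"hand":-1},{"linear":[0,0,0],"dr":[0,0,0],"hand":-1},{"linear":[0,0,0],"dr":[0,0,0],"hand":-1},{"linear":[0,0,0],"dr":[0,0,0],"hand":-1}]'
python3 look.py fin; python3 prof.py fin 0
python3 - <<'E'
from h import *
im=cv2.imread("pics/fin_raw.png"); F=np.array([.5742,.1315,.08]); u,v=proj("side",[F])[0].astype(int); print(u,v)
c=np.clip((im[v-15:v+25,u-25:u+25].astype(float)-45)*3.2,0,255).astype(np.uint8)
d=cv2.imread("pics/fin.png")[:,:400]
c=cv2.resize(c,None,fx=8,fy=8,interpolation=cv2.INTER_CUBIC); c=cv2.copyMakeBorder(c,0,600-c.shape[0],0,0,0)
cv2.imwrite("pics/fin2.png",np.hstack([d,c]))
E
```

```text
t: 9.35
eef_pos: [0.5802, 0.0824, 0.0792]
tool_rot: [-0.039, 0.039, -0.706, 0.706]
contact_force: [0.7, -0.4, -2.0]
gripper_width: 0.131
t: 9.68
eef_pos: [0.5802, 0.082, 0.0792]
tool_rot: [-0.039, 0.039, -0.706, 0.706]
contact_force: [-0.3, 0.1, -2.9]
gripper_width: 0.131
9.6833 bore-fork in heater axes mm [0.52 0.18 0.  ] rpy [-0.    0.   -0.02]
[-50 -48 -47 -45 -44 -42 -41 -39 -38 -36 -35 -33 -32 -30 -29 -27 -26 -24 -23 -21 -20 -18 -17 -15 -14 -12 -11  -9  -8  -6  -5  -3  -2   0   1   2   4   5]
fixed -2 
 [93 78 69 70 70 69 71 75 76 77 78 79 79 78 78 78 78 78 78 78 79 79 76 73 72 72 78 81 76 69 58 55 55 55 56 56 57 58]
fixed -6 
 [89 78 74 71 70 70 72 77 83 85 84 84 83 82 82 81 81 82 82 82 83 83 78 74 74 78 86 86 84 74 64 59 57 56 58 61 64 68]
fixed -9 
 [85 74 75 75 75 76 76 81 87 88 89 87 87 88 87 87 86 85 85 85 84 82 80 81 81 84 89 90 90 86 78 68 61 56 57 60 62 64]
fixed -12 
 [83 77 77 78 79 80 82 81 81 81 81 81 81 81 82 82 81 81 83 82 81 80 80 78 77 79 80 83 82 79 68 58 56 56 57 57 56 57]
rest -2 
 [93 78 69 70 70 69 71 75 76 77 78 79 79 78 78 78 78 78 78 78 79 79 76 73 72 72 78 81 76 69 58 55 55 55 56 56 57 58]
rest -6 
 [89 78 74 71 70 70 72 77 83 85 84 84 83 82 82 81 81 82 82 82 83 83 78 74 74 78 86 86 84 74 64 59 57 56 58 61 64 68]
rest -9 
 [85 74 75 75 75 76 76 81 87 88 89 87 87 88 87 87 86 85 85 85 84 82 80 81 81 84 89 90 90 86 78 68 61 56 57 60 62 64]
rest -12 
 [83 77 77 78 79 80 82 81 81 81 81 81 81 81 82 82 81 81 83 82 81 80 80 78 77 79 80 83 82 79 68 58 56 56 57 57 56 57]
262 170
```

View pics/fin2.png

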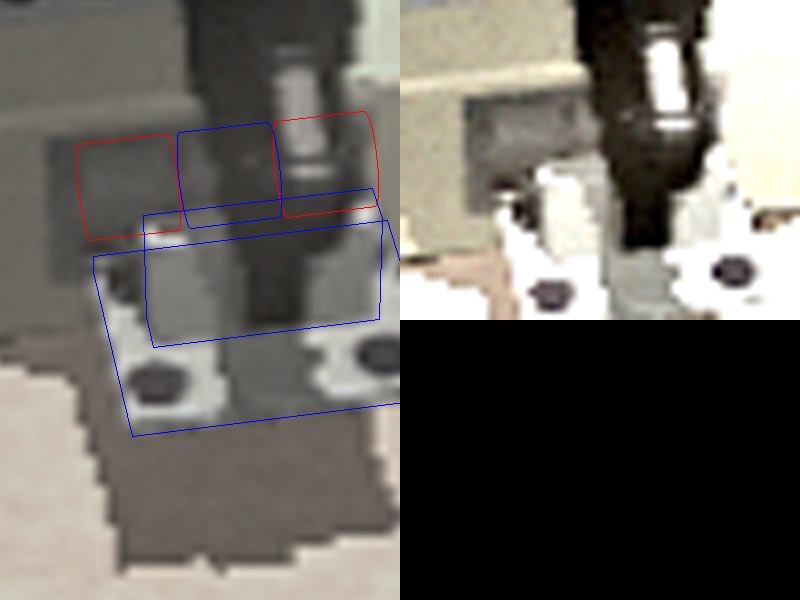

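The rest's knuckle sits in the gap, with no contact force beyond its own weight. In the side profile its left end is 26.8 mm from the fixed knuckle's left end (nominal 27), and the tube shading profiles match. Handing in.

```bash
python3 -c "
from station import bot
o=bot.get_obs();print(o['t'],o['eef_pos'],o['contact_force'],o['gripper_width']);print(bot.hand_in())"
```

```text
9.7333 [0.58021263 0.08205621 0.07919537] [-0.11241432  1.16841699 -2.67258562] 0.13395144246855684
the job is handed in; nothing more can be done
None
```

I picked up the single-short-knuckle rest by its rail at 60 N and carried it level to the heater. It was handed in at 9.7 s, still held in mid-air with its knuckle in the gap. The arm's path stayed clear of the other things; I did not check them again in a picture afterwards.

**Last checks:**
- **Position:** from the arm's pose and the fitted heater pose, the bore is within about 0.5 mm of `fork_mid`, and tilt and yaw are under 0.1°.
- **Side camera:** the spacing from the left fixed knuckle is 26.8 mm against a nominal 27.
- **Force:** the force sensor shows only about the rest's weight (about 2.7 N down), so nothing seems to be touching.

**Where checks disagreed or were missing:**
- **Top camera:** the arm hid the gap and the right fixed knuckle at the end, so only the left side was seen directly.
- **x along the hinge:** before I corrected for it, the two cameras differed by about 2 mm on the heater's x. Comparing rest and heater within each camera removes most of that. A remaining difference of about 1 mm was split, so I expect up to 1 mm of error along the hinge axis.
- **y and z:** the y and z alignment was checked only by matching tube shading and outlines, good to about 1 mm.

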